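# Third hand at the labelling machine

## Task

Turn the labelling machine's isolator fully off, and only then fit its bottle guide: set the loose aluminium T-shaped guide foot-down on the machine's grey bed and push the edge of its foot squarely against the sprung steel stop plate, ends of foot and plate level, until the plate is about midway along its 15 mm of travel (a push of about 9 N). Finish while still holding it there with that steady push, so that a colleague can bolt it down; do not let go, and leave the other things on the bench undisturbed.

Things in the scene. Friction and masses are not known exactly. Their poses are not given: they have to be found in the camera images.
- bed (a point): Centre of the flat top of the labelling machine's grey bed, which stands 30 mm above the bench (bed 270 mm along its x, 240 mm along its y; fixed, but stands elsewhere and turned a little each time). x points horizontally from the open front edge towards the sprung stop (the pressing direction), y along the stop, z up. On its +y side, from 125 mm off the centre, stands the machine's white casing, 190 mm high; the label reel above it reaches 305 mm, from 190 mm off the centre.
- stop_face (a point): Centre of the front face of the stop, a steel plate standing across the bed: 120 mm long (y), 26 mm high, 12 mm thick, its lower edge 2 mm above the bed. Axes as bed; at rest this point lies 70 mm along +x from bed and 15 mm above it. It moves with the plate. Behind the plate, nothing is higher than 65 mm above the bench.
- stop (a joint): How far the stop plate has been pushed back along +x against its springs, in m: 0 at rest, 0.015 at the end of its travel. 1.2 N per mm with no preload (9 N midway). It springs back when let go; friction of the guide on the bed (up to about 4 N) adds to what the hand feels while pushing.
- guide_mid (a point): Centre of the loose bottle guide (half-way up), a plain aluminium inverted T of about 0.4 kg: foot 90 (x) x 120 (y) x 8 mm thick, and on its middle an upright web 10 mm thick (x), 110 mm long (y), rising to 58 mm above the underside. This point lies 29 mm above the underside. x is across the web, y along it, z up; a half turn makes no difference. It starts standing on its foot on the bench.
- handle (a point): Centre of the grip of the isolator's black bar handle, on the vertical turning axis, 84 mm above the bench. The bar is 14 mm thick (along this point's x), 66 mm long (y) and 30 mm high, from 67 to 97 mm above the bench; the axes turn with it. It sits on a grey box 130 x 85 x 55 mm high fixed to the bench, which has a black stub for a conduit at one end.
- isolator (a joint): Angle of the isolator handle in rad: about 1.4 to 1.57 = on (bar along the length of the box), 0 = off (bar across the box). From on to off the handle turns a quarter turn counter-clockwise seen from above. End stops at 0 and 1.57; friction of about 0.12 N m, and it stays where it is left.
- bowl: Bystander: white ceramic bowl, 116 across, 50 high, underside centre (mm).
- mug: Bystander: white mug, 80 across, 80 high, underside centre (mm).
- glass: Bystander: stemmed tasting glass, 64 across, 165 high, underside centre (mm).
- stopper: Bystander: small cork bottle stopper, 32 across, 34 high, underside centre (mm).
- screwdriver: Bystander: screwdriver lying between the robot and the other things, about 200 long (mm).
- bolts: Bystander: small black open tray of bolts, 90 x 70 x 30, underside centre (mm).

How it is judged:
By the outcome, as a careful person would: the job done as asked, in the order asked, and still so for the second after the job is handed in, while the arm keeps its last pose, push and grip.
It also fails if it takes over 58 s, if anything falls off the work surface, if the arm or the gripper's body presses on something with over 40 N, if the wrist force passes 120 N, or if a joint passes its speed limit or range.

## Robot

A 7-joint arm with a two-finger parallel gripper is mounted at the origin on the work surface. World frame = base frame: x ahead of the robot, y to its left, z up, the work surface at z = 0. Lengths are in m, angles in rad, forces in N, time in s.
With the tool pointing down it reaches from about 0.425 to 0.925 m from the base axis. Payload 6.8 kg.
Tool frame: the origin (TCP) lies midway between the tips of the shut fingers; the grasp point (between the pads) lies 19 mm behind it (r.hold_point_z is the distance from the TCP to the grasp point, in m); z points along the fingers, y is the line along which they close (so a half turn about z gives the same grasp; the last joint's range is limited). The gripper opens to 85 mm and grips with 20 to 120 N. Pads are 22 mm wide; open, the fingers measure 114 mm over their backs; the gripper's body (76 mm by 85 mm) begins 54 mm behind the grasp point. The pads swing forward as they close: fully open they stand 13 mm farther back than shut.
Start: joints at [-1.288, 0.477, 0.022, 1.555, -0.011, 1.109, -0.083], TCP at [0.257, 0.624, 0.231] pointing down, gripper open.
Joint ranges: [-2.96, 2.96], [-0.34, 2.1], [-1.41, 1.46], [0.24, 2.44], [-1.37, 4.51], [0.17, 1.92], [-2.96, 2.96]. Speed limits (rad/s): [2.39, 2.39, 3.14, 3.14, 3.14, 3.14, 3.14].

## Interface

Orientations are given as a 3x3 rotation matrix whose columns are the frame's x, y, z axes.
In Python, from bench import status, cams, finish_job, search_frame, trace, pinpoint, r gives the robot as it stands. The module is installed in compiled form; this text tells all that it offers.
- The arm moves only by the tool jog_arm, never from a script. Its argument "motion" is a list that holds one entry, the list of rows, each a list of 6 numbers: the shift along the tool's x, y, z in cm, then the turn, a rotation vector about the tool's x, y, z in degrees. A call has 1 to 12 rows; each row shifts and turns the commanded pose from where the row before left it, along the tool's axes as they then stand; what a row does not reach is not made up. A row lasts 1/8 s, in which the tool goes at most 62.5 mm and 10.7 degrees, less where a joint would pass 70% of its speed; a pose out of reach is approached as far as the arm can. A call is refused whole if a number of a shift passes 6.25 or a number of a turn 10.7, either way. A call with a gripper value outside its range is refused whole. "claw" is the opening, from 0 (shut) to 1 (fully open), set as the call begins (left out, the last holds). The fingers move at their own pace and stop on an object; "newtons" is the grip in N (left out, the last holds). Time passes only in rows, so rows that do not move let the fingers close. It gives the time, the measured TCP pose, the force, the opening and the grip force at its end, in the units of the state.
- status.sense(): the state, without advancing time (a new reading comes with each control period).
- cams.snapshot(name): name is "scene" or "top"; returns a dict with "pixels" (420x560x3 uint8, blue, green, red), "fov_y" (degrees; the focal length in pixels is half the picture's height over the tangent of half this angle, whatever the lens; pixels are square), "cx", "cy" (the principal point, pixels), "k1" (the pictures are not rectified: a ray, as slopes to the right and down, at radius r is drawn at 1 + k1 r^2 times it, then the intrinsics apply), "cam_to_world" (4x4, takes a point from camera to world coordinates). Camera axes: x right, y down, z forward; pixel columns grow to the right and rows downward; lengths in m; the calibration is good to about 2 mm. A picture is of the moment at which its call begins. There is no depth.
- finish_job(): hands the job in; it is judged then, once.
Trained networks look in a picture, given as the dict that the camera call returned (one of the last four; its "shot" number tells which), for a name from the list of things; names that differ only in an ending like _2 or _b are one class to them, and where a whole thing is asked for, a point or a joint stands for the part that bears it (a point fixed in the world has none). Each returns a list of dicts, best first, with "conf" (0 to 1); they miss things now and then, are a little off and sometimes report something else, mostly with a low value. They report only what shows in the picture. A call takes as long as a camera call.
- search_frame(thing, picture): "bbox" ([centre column, centre row, width, height] in pixels, round what is visible of it).
- trace(thing, picture): "pixels" (420x560 bool, what is visible of it) and "bbox" ([centre column, centre row, width, height] in pixels, round what is visible of it).
- pinpoint(thing, picture): "uv" ([column, row] in pixels: a listed point, or the origin of a listed thing).
The state is a dict: "time": time; "joint_pos": joint angles; "dq": joint speeds; "effort": joint torques, N m; "eef_pos": TCP position; "tool_rot": TCP orientation; "contact_force": force on the tool from outside, world axes, zero at the start; "ft_torque": the same for the moment, N m; "width": opening from 0.0 (shut) to 1.0 (fully open); "grasp_force": force on a finger pad.
Only numpy, scipy, OpenCV 4.12 (cv2) and the standard library are available. Lean on these libraries where they do the work, as an engineer would, in place of code of your own. Each camera call takes 0.05 s, during which the arm holds its last target. There are 200 camera calls.

## Working session

There is one attempt and no reset: what is moved stays moved. The work goes in short steps, Python scripts to look and compute and a tool call to move; the robot and the scene stay as the last step left them, time stands still between calls to the robot, and variables do not carry over. Pictures are saved under pics/ and viewed, at most 10 in all, crops included, and the job is handed in when it is done.

Besides the shell and the picture viewer there is one more tool, called after ">>>" as name([rows], argument=value, ...), one row to a line, values as JSON. jog_arm: Moves the arm, as the interface text tells. Its arguments: {"type":"object","properties":{"motion":{"type":"array"},"claw":{"type":"number"},"newtons":{"type":"number"}},"required":["motion"]}

```bash
mkdir -p pics; cat > h.py <<'E'
import numpy as np,cv2
from bench import status,cams,finish_job,search_frame,trace,pinpoint,r
def K(p):
    f=p["pixels"].shape[0]/2/np.tan(np.radians(p["fov_y"])/2)
    return np.array([[f,0,p["cx"]],[0,f,p["cy"]],[0,0,1]])
def D(p): return np.array([p["k1"],0,0,0.])
def toworld(p,uv,z):
    uv=np.array(uv,float).reshape(-1,1,2)
    s=cv2.undistortPoints(uv,K(p),D(p),None,None,None).reshape(-1,2)
    T=np.array(p["cam_to_world"]); d=np.c_[s,np.ones(len(s))]@T[:3,:3].T; o=T[:3,3]
    return o+d*((z-o[2])/d[:,2])[:,None]
def proj(p,X):
    T=np.linalg.inv(p["cam_to_world"])
    return cv2.projectPoints(np.array(X,float).reshape(-1,1,3),cv2.Rodrigues(T[:3,:3])[0],T[:3,3],K(p),D(p))[0].reshape(-1,2)
E
python3 - <<'E'
from h import *
np.set_printoptions(precision=4,suppress=True)
Z=dict(bed=.03,stop_face=.045,guide_mid=.029,handle=.084,bowl=0,mug=0,glass=0,stopper=0,screwdriver=0.01,bolts=0)
for n in ["top","scene"]:
    p=cams.snapshot(n); cv2.imwrite(f"pics/{n}0.png",p["pixels"]); print(n,np.array(p["cam_to_world"])[:3],p["fov_y"],p["k1"])
    for t,z in Z.items():
        for d in pinpoint(t,p)[:2]: print(t,np.array(d["uv"]),round(d["conf"],2),toworld(p,d["uv"],z)[0])
print(status.sense()); print(r.hold_point_z)
E
```

```text
top [[ 0.0252 -0.9903  0.1368  0.3962]
 [-0.9996 -0.0235  0.0142 -0.0959]
 [-0.0109 -0.1371 -0.9905  1.3644]] 46.29103755312097 0.01050425152480561
bed [150.7 230.1] 0.79 [0.5135 0.2482 0.03  ]
stop_face [157.8 203.3] 0.52 [0.5858 0.2292 0.045 ]
guide_mid [364.6 220.1] 0.56 [ 0.5551 -0.335   0.029 ]
handle [268.1 240.6] 0.48 [ 0.4887 -0.0741  0.084 ]
bowl [274.5 155.4] 0.85 [ 0.7378 -0.0846  0.    ]
mug [284.3 297.7] 0.67 [ 0.3398 -0.121   0.    ]
mug [396.4 180.4] 0.57 [ 0.6733 -0.4296  0.    ]
glass [351.1 162.4] 0.96 [ 0.7223 -0.3022  0.    ]
stopper [304.7 177. ] 0.67 [ 0.6772 -0.1715  0.    ]
screwdriver [284.6 298. ] 0.61 [ 0.3394 -0.1216  0.01  ]
bolts [319.2 145.3] 0.76 [ 0.7701 -0.2113  0.    ]
scene [[ 0.4127  0.5586 -0.7194  1.3961]
 [ 0.9108 -0.259   0.3214 -0.4643]
 [-0.0068 -0.7879 -0.6157  0.8046]] 48.00200590266901 0.021284912107650284
stop_face [392.4 191.5] 0.67 [0.5819 0.2315 0.045 ]
guide_mid [182.1 248.2] 0.67 [ 0.5438 -0.3422  0.029 ]
handle [274.7 185.1] 0.55 [ 0.4706 -0.0667  0.084 ]
bowl [308.8 275.9] 0.62 [ 0.7271 -0.0948 -0.    ]
mug [157.2 306.2] 0.62 [ 0.
[... 231 characters left out ...]
wdriver [236.1 192.1] 0.54 [ 0.3606 -0.139   0.01  ]
bolts [270.3 308.5] 0.97 [ 0.7777 -0.2141  0.    ]
{'time': 1.1, 'joint_pos': array([-1.2881,  0.477 ,  0.0224,  1.5554, -0.0115,  1.1093, -0.0831]), 'dq': array([-0.0003,  0.001 , -0.0003, -0.0011,  0.0001,  0.0006,  0.    ]), 'effort': array([  0.0004, -59.6337,   1.6066, -28.1538,   0.0124,   0.0018,
        -0.    ]), 'eef_pos': array([0.2571, 0.6241, 0.2313]), 'tool_rot': array([[-0.9246,  0.381 , -0.0001],
       [ 0.381 ,  0.9246, -0.    ],
       [ 0.    , -0.    , -1.    ]]), 'contact_force': array([ 0.7468, -0.5143, -0.0879]), 'ft_torque': array([ 0.0185, -0.0395,  0.0578]), 'grasp_force': 0.0, 'width': 0.9999830803006842}
0.0187
```

View pics/top0.png

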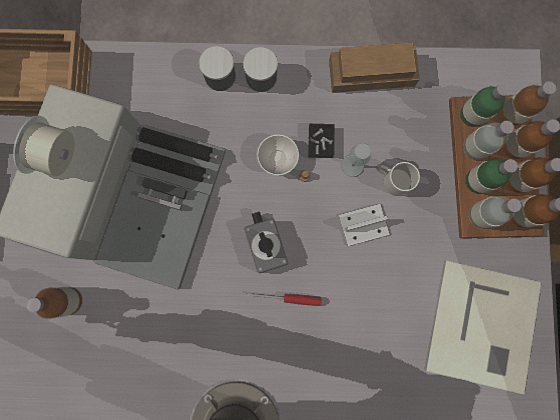

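View pics/scene0.png

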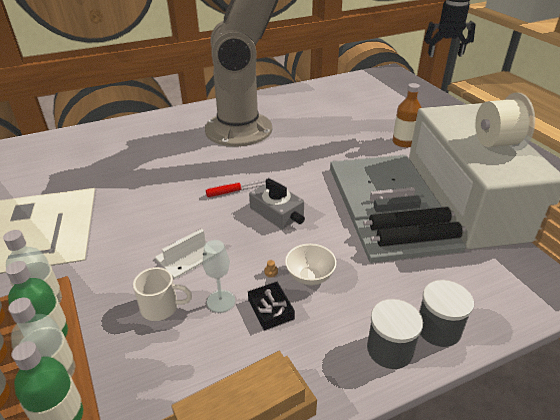

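```bash
cat >> h.py <<'E'
def box(cx,cy,z0,z1,lx,ly):
    return np.array([[cx+a*lx/2,cy+b*ly/2,z] for a in(-1,1) for b in(-1,1) for z in(z0,z1)])
GUIDE=[box(0,0,0,.008,.09,.12),box(0,0,.008,.058,.01,.11)]
BAR=[box(0,0,.067,.097,.014,.066)]
PLATE=[box(.006,0,.032,.058,.012,.12)]
def sil(p,parts,x,y,a,z=0,S=4):
    m=np.zeros((420*S,560*S),np.uint8);c,s=np.cos(a),np.sin(a)
    for b in parts:
        w=np.c_[x+c*b[:,0]-s*b[:,1],y+s*b[:,0]+c*b[:,1],b[:,2]+z]
        q=cv2.convexHull(((proj(p,w)+.5)*S-.5).round().astype(np.int32).reshape(-1,1,2)); cv2.fillConvexPoly(m,q,1)
    return cv2.resize(m.astype(np.float32),(560,420),interpolation=cv2.INTER_AREA)
def fit(views,parts,x0,y0,angs,z=0):
    from scipy.optimize import minimize
    def cost(v):
        c=0
        for p,m in views:
            s=sil(p,parts,*v,z); c+=np.abs(s-m).sum()/m.sum()
        return c
    best=None
    for a in angs:
        o=minimize(cost,[x0,y0,a],method="Nelder-Mead",options=dict(initial_simplex=[[x0,y0,a],[x0+.01,y0,a],[x0,y0+.01,a],[x0,y0,a+.15]],maxiter=90))
        if best is None or o.fun<best.fun:best=o
    return best.x,best.fun
E
python3 - <<'E'
from h import *
np.set_printoptions(precision=4,suppress=True)
P=[cams.snapshot(n) for n in("top","scene")]
for t,parts,x,y in(("guide_mid",GUIDE,.55,-.337),("handle",BAR,.48,-.07),("stop",PLATE,.58,.23)):
    V=[]
    for p in P:
        d=trace(t,p)
        if d: V.append((p,d[0]["pixels"].astype(np.float32))); print(t,d[0]["conf"],d[0]["bbox"],d[0]["pixels"].sum())
    for vs in([V]+[[v] for v in V]): print(fit(vs,parts,x,y,[-.8,-.3,.2,.7] if t!="stop" else [-.4,0]))
p=P[0]["pixels"]
a=cv2.resize(p[110:295,90:235],None,fx=3,fy=3,interpolation=cv2.INTER_CUBIC)
b=cv2.resize(p[195:275,240:300],None,fx=4,fy=4,interpolation=cv2.INTER_CUBIC)
c=np.zeros((600,800,3),np.uint8); c[:555,:435]=a; c[:320,440:680]=b; cv2.imwrite("pics/c1.png",c)
E
```

```text
guide_mid 0.82 [363.4, 223.8, 50.3, 45.3] 1413
guide_mid 0.83 [182.0, 252.9, 50.8, 50.5] 1407
(array([ 0.5462, -0.3379,  0.3002]), np.float64(0.22755469381809235))
(array([ 0.5464, -0.338 ,  0.2933]), np.float64(0.04370134323835373))
(array([ 0.5457, -0.3358,  0.3138]), np.float64(0.17741648852825165))
handle 0.5 [265.3, 245.4, 9.4, 24.5] 210
handle 0.77 [278.1, 188.8, 21.7, 23.6] 325
(array([ 0.4773, -0.0676, -1.1962]), np.float64(0.7904441356658936))
(array([ 0.4825, -0.0662, -1.156 ]), np.float64(0.5175595283508301))
(array([ 0.4792, -0.0675, -1.2508]), np.float64(0.2455769181251526))
stop 0.63 [160.8, 200.9, 39.7, 16.5] 197
stop 0.82 [392.6, 193.8, 44.1, 12.1] 345
(array([ 0.5853,  0.2247, -0.2797]), np.float64(0.7454498410224915))
(array([ 0.5869,  0.2264, -0.2772]), np.float64(0.24270305037498474))
(array([ 0.5808,  0.2273, -0.242 ]), np.float64(0.35724636912345886))
```

View pics/c1.png

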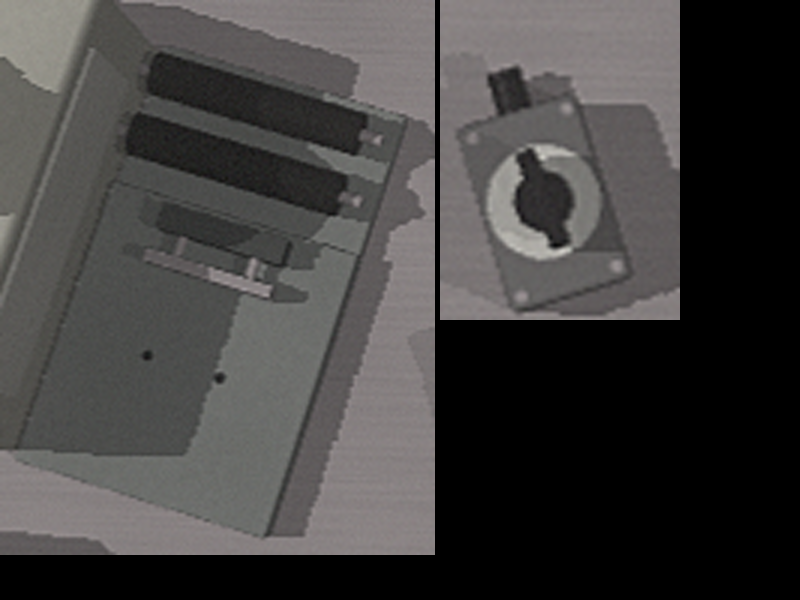

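```bash
python3 - <<'E'
from h import *
np.set_printoptions(precision=4,suppress=True)
p=cams.snapshot("top")
def un(pts,ox,oy,s,cx=0): q=np.array(pts,float)-[cx,0]; return (q+.5)/s-.5+[ox,oy]
def show(n,w):
    d=w[1]-w[0]; print(n,w[:,:2].ravel(),w.mean(0)[:2],"len",np.linalg.norm(d),"ang",np.arctan2(d[1],d[0]))
show("bar",toworld(p,un([(563,247),(521,149)],240,195,4,440),.097))
show("boxL",toworld(p,un([(513,312),(458,130)],240,195,4,440),.055))
show("boxR",toworld(p,un([(632,272),(577,97)],240,195,4,440),.055))
show("boxdiag",toworld(p,un([(513,312),(577,97)],240,195,4,440),.055))
show("disc",toworld(p,un([(487,205),(602,195)],240,195,4,440),.062))
show("plate",toworld(p,un([(272,295),(145,257)],90,110,3),.058))
show("bedright",toworld(p,un([(265,535),(405,118)],90,110,3),.03))
show("bedfront",toworld(p,un([(265,535),(18,457)],90,110,3),.03))
show("bedholes",toworld(p,un([(220,378),(147,355)],90,110,3),.03))
E
```

```text
bar [ 0.4474 -0.0812  0.5099 -0.0525] [ 0.4786 -0.0668] len 0.06876812584433693 ang 0.4314971476315677
boxL [ 0.4055 -0.0488  0.5254 -0.0085] [ 0.4654 -0.0286] len 0.12644899223292702 ang 0.32436143652911165
boxR [ 0.4337 -0.1268  0.5495 -0.0876] [ 0.4916 -0.1072] len 0.12223429493440441 ang 0.32681173663515894
boxdiag [ 0.4055 -0.0488  0.5495 -0.0876] [ 0.4775 -0.0682] len 0.14914262357961933 ang -0.26334308467188267
disc [ 0.4753 -0.0298  0.4837 -0.1058] [ 0.4795 -0.0678] len 0.07646924279287996 ang -1.4595968524236995
plate [0.5726 0.1646 0.6044 0.2808] [0.5885 0.2227] len 0.12045393106940733 ang 1.3036579195499332
bedright [0.3594 0.1655 0.7454 0.0546] [0.5524 0.1101] len 0.4016145043376767 ang -0.27966027435845614
bedfront [0.3594 0.1655 0.4234 0.3922] [0.3914 0.2789] len 0.23557671236221273 ang 1.2958974806697083
bedholes [0.4991 0.2137 0.5185 0.2814] [0.5088 0.2475] len 0.07046182665299702 ang 1.2922984395672004
```

```bash
cat >> h.py <<'E'
from scipy.spatial.transform import Rotation as Ro
def Rt(psi):
    c,s=np.cos(psi),np.sin(psi); return np.array([[-s,c,0],[c,s,0],[0,0,-1.]])
def plan(wps,st=None):
    """wps: (x,y,z,psi,nrows); psi = world angle of tool y"""
    s=st or status.sense(); p=np.array(s["eef_pos"]); R=np.array(s["tool_rot"])
    psi=np.arctan2(R[1,1],R[0,1])
    for x,y,z,ps,n in wps:
        p0=p.copy(); q0=psi; rows=[]
        for i in range(1,n+1):
            t=i/n; P=p0+t*(np.array([x,y,z])-p0); q=q0+t*(ps-q0); Rn=Rt(q)
            d=np.round(R.T@(P-p)*100,1); v=np.round(np.degrees(Ro.from_matrix(R.T@Rn).as_rotvec()),1)
            rows.append([*d.tolist(),*v.tolist()])
            p=p+R@(d/100); R=R@Ro.from_rotvec(np.radians(v)).as_matrix()
        psi=ps; print("WP",x,y,z,ps); print(str(rows).replace(" ","").replace("-0.0,","0,").replace("0.0,","0,"))
E
python3 - <<'E'
from h import *
plan([(.257,.624,.38,1.18,3),(.479,-.067,.33,-1.14,18),(.479,-.067,.12,-1.14,5)])
E
```

```text
WP 0.257 0.624 0.38 1.18
[[0,0,-5.0,0,0,-0.0],[0,0,-4.9,0,0,-0.0],[0,0,-5.0,0,0,-0.0]]
WP 0.479 -0.067 0.33 -1.14
[[-2.6,-3.1,0.3,0,0,7.4],[-3.0,-2.7,0.3,0,0,7.4],[-3.3,-2.3,0.2,0,0,7.4],[-3.6,-1.9,0.3,0,0,7.3],[-3.7,-1.4,0.3,0,0,7.4],[-4.0,-0.9,0.3,0,0,7.4],[-4.0,-0.4,0.3,0,0,7.4],[-4.0,0.1,0.2,0,0,7.4],[-4.0,0.7,0.3,0,0,7.4],[-3.8,1.2,0.3,0,0,7.3],[-3.7,1.6,0.3,0,0,7.4],[-3.5,2.1,0.3,0,0,7.4],[-3.1,2.5,0.2,0,0,7.4],[-2.8,2.9,0.3,0,0,7.4],[-2.4,3.3,0.3,0,0,7.4],[-2.0,3.5,0.3,0,0,7.4],[-1.4,3.8,0.2,0,0,7.3],[-1.0,3.9,0.3,0,0,7.4]]
WP 0.479 -0.067 0.12 -1.14
[[0,0,4.2,0,0,0.0],[0,0,4.2,0,0,0.0],[0,0,4.2,0,0,0.0],[0,0,4.2,0,0,0.0],[0,0,4.2,0,0,0.0]]
```

>>> jog_arm([
  [[0, 0, -5, 0, 0, 0], [0, 0, -5, 0, 0, 0], [0, 0, -5, 0, 0, 0], [-2.6, -3.1, 0.3, 0, 0, 7.4], [-3.0, -2.7, 0.3, 0, 0, 7.4], [-3.3, -2.3, 0.2, 0, 0, 7.4], [-3.6, -1.9, 0.3, 0, 0, 7.3], [-3.7, -1.4, 0.3, 0, 0, 7.4], [-4.0, -0.9, 0.3, 0, 0, 7.4], [-4.0, -0.4, 0.3, 0, 0, 7.4], [-4.0, 0.1, 0.2, 0, 0, 7.4], [-4.0, 0.7, 0.3, 0, 0, 7.4]],
], claw=1)

```text
time: 3.05
eef_pos: [0.3684, 0.2771, 0.3565]
tool_rot: [[-0.015, 1.0, 0.0], [1.0, 0.015, 0.001], [0.001, 0.0, -1.0]]
contact_force: [1.6, 0.1, 0.3]
width: 1.0
grasp_force: 0.0
```

>>> jog_arm([
  [[-3.8, 1.2, 0.3, 0, 0, 7.3], [-3.7, 1.6, 0.3, 0, 0, 7.4], [-3.5, 2.1, 0.3, 0, 0, 7.4], [-3.1, 2.5, 0.2, 0, 0, 7.4], [-2.8, 2.9, 0.3, 0, 0, 7.4], [-2.4, 3.3, 0.3, 0, 0, 7.4], [-2.0, 3.5, 0.3, 0, 0, 7.4], [-1.4, 3.8, 0.2, 0, 0, 7.3], [-1.0, 3.9, 0.3, 0, 0, 7.4], [0, 0, 4.2, 0, 0, 0], [0, 0, 4.2, 0, 0, 0]],
])

```text
time: 4.42
eef_pos: [0.48, -0.0676, 0.2468]
tool_rot: [[0.909, 0.417, 0.002], [0.417, -0.909, 0.001], [0.002, 0.0, -1.0]]
contact_force: [-0.1, 0.8, 0.3]
width: 0.999
grasp_force: 0.0
```

>>> jog_arm([
  [[0, 0, 4.4, 0, 0, 0], [0, 0, 4.4, 0, 0, 0], [0, 0, 4.4, 0, 0, 0], [0, 0, 4.3, 0, 0, 0], [0, 0, 0, 0, 0, 0]],
])

```text
time: 5.05
eef_pos: [0.4773, -0.0671, 0.0703]
tool_rot: [[0.909, 0.418, -0.006], [0.418, -0.909, -0.001], [-0.006, -0.002, -1.0]]
contact_force: [0.0, -0.3, 0.3]
width: 1.0
grasp_force: 0.0
```

>>> jog_arm([
  [[0, 0, 0, 0, 0, 0], [0, 0, 0, 0, 0, 0], [0, 0, 0, 0, 0, 0], [0, 0, 0, 0, 0, 0], [0, 0, 0, 0, 0, 0], [0, 0, 0, 0, 0, 0]],
], claw=0, newtons=40)

```text
time: 5.8
eef_pos: [0.48, -0.067, 0.0731]
tool_rot: [[0.909, 0.418, 0.001], [0.418, -0.909, 0.001], [0.001, -0.0, -1.0]]
contact_force: [-1.0, 1.4, 8.1]
width: 0.157
grasp_force: 42.8
```

>>> jog_arm([
  [[0, 0, -0.3, 0, 0, 0], [0, 0, 0, 0, 0, -7], [0, 0, 0, 0, 0, -7], [0, 0, 0, 0, 0, -7], [0, 0, 0, 0, 0, -7], [0, 0, 0, 0, 0, -7], [0, 0, 0, 0, 0, -7], [0, 0, 0, 0, 0, -7], [0, 0, 0, 0, 0, -7], [0, 0, 0, 0, 0, -7], [0, 0, 0, 0, 0, -7], [0, 0, 0, 0, 0, 0]],
], newtons=60)

```text
time: 7.3
eef_pos: [0.4782, -0.066, 0.0734]
tool_rot: [[-0.085, 0.996, -0.003], [0.996, 0.085, 0.0], [0.001, -0.003, -1.0]]
contact_force: [4.3, 2.2, -23.5]
width: 0.151
grasp_force: 63.5
```

```bash
python3 -c "
from h import *
s=status.sense();R=s['tool_rot'];print(np.arctan2(R[1,1],R[0,1]),s['ft_torque'],s['contact_force'],s['eef_pos'],s['width'])"
```

```text
0.08488261345146714 [ 0.62990037 -1.14758445  0.12909225] [  4.28329124   2.16175931 -23.49766989] [ 0.47819787 -0.06597512  0.07343399] 0.1509144772214501
```

>>> jog_arm([
  [[0, 0, 0.2, 0, 0, -7], [0, 0, 0, 0, 0, -7], [0, 0, 0, 0, 0, -2], [0, 0, 0, 0, 0, -2], [0, 0, 0, 0, 0, 0]],
])

```text
time: 7.92
eef_pos: [0.4779, -0.0661, 0.0732]
tool_rot: [[-0.383, 0.924, -0.003], [0.924, 0.383, 0.002], [0.003, -0.002, -1.0]]
contact_force: [-5.1, 3.8, 4.1]
width: 0.149
grasp_force: 76.7
```

```bash
python3 -c "
from h import *
s=status.sense();R=s['tool_rot'];print(np.arctan2(R[1,1],R[0,1]),s['ft_torque'],s['contact_force'],s['eef_pos'],s['width'])"
```

```text
0.3931596501348096 [ 0.91547008  0.82650559 -1.21980336] [-5.12365827  3.82707615  4.06770641] [ 0.47785365 -0.06609295  0.07324954] 0.14869810880573772
```

>>> jog_arm([
  [[0, 0, 0, 0, 0, 0], [0, 0, 0, 0, 0, 0], [0, 0, 0, 0, 0, 0], [0, 0, 0, 0, 0, 0], [0, 0, -4, 0, 0, 0], [0, 0, -5, 0, 0, 0], [0, 0, -5, 0, 0, 0]],
], claw=1)

```text
time: 8.8
eef_pos: [0.4792, -0.0672, 0.2147]
tool_rot: [[-0.386, 0.922, -0.0], [0.922, 0.386, -0.0], [-0.0, -0.0, -1.0]]
contact_force: [0.5, 0.6, -1.3]
width: 1.002
grasp_force: 0.0
```

```bash
python3 - <<'E'
from h import *
print(status.sense()["width"],status.sense()["eef_pos"])
# above guide: 
plan([(.546,-.338,.20,.295,10)])
E
```

```text
1.0019778564195891 [ 0.47917389 -0.06718817  0.21474401]
WP 0.546 -0.338 0.2 0.295
[[-2.8,-0.4,0.1,0,0,0.6],[-2.7,-0.4,0.2,0,0,0.6],[-2.8,-0.4,0.1,0,0,0.5],[-2.7,-0.3,0.2,0,0,0.6],[-2.8,-0.4,0.1,0,0,0.6],[-2.8,-0.3,0.2,0,0,0.6],[-2.8,-0.2,0.1,0,0,0.6],[-2.8,-0.2,0.2,0,0,0.5],[-2.7,-0.3,0.1,0,0,0.6],[-2.8,-0.1,0.2,0,0,0.6]]
```

>>> jog_arm([
  [[-2.8, -0.4, 0.1, 0, 0, 0.6], [-2.7, -0.4, 0.2, 0, 0, 0.6], [-2.8, -0.4, 0.1, 0, 0, 0.5], [-2.7, -0.3, 0.2, 0, 0, 0.6], [-2.8, -0.4, 0.1, 0, 0, 0.6], [-2.8, -0.3, 0.2, 0, 0, 0.6], [-2.8, -0.2, 0.1, 0, 0, 0.6], [-2.8, -0.2, 0.2, 0, 0, 0.5], [-2.7, -0.3, 0.1, 0, 0, 0.6], [-2.8, -0.1, 0.2, 0, 0, 0.6], [0, 0, 0, 0, 0, 0]],
])

```text
time: 10.18
eef_pos: [0.5459, -0.34, 0.1979]
tool_rot: [[-0.288, 0.958, -0.001], [0.958, 0.288, -0.001], [-0.001, -0.001, -1.0]]
contact_force: [-0.9, 0.0, 0.5]
width: 1.003
grasp_force: 0.0
```

```bash
python3 - <<'E'
from h import *
np.set_printoptions(precision=4,suppress=True)
P=[cams.snapshot(n) for n in("top","scene")]
V=[]
for p in P:
    d=trace("handle",p)
    if d: V.append((p,d[0]["pixels"].astype(np.float32)))
for v in V: print("handle",fit([v],BAR,.479,-.067,[-.1,.3,.7]))
for p in P:
    d=trace("guide_mid",p)
    if d: print("guide",d[0]["conf"],fit([(p,d[0]["pixels"].astype(np.float32))],GUIDE,.546,-.338,[.3]))
s=status.sense();print(s["eef_pos"])
a=cv2.resize(P[0]["pixels"][195:275,240:300],None,fx=5,fy=5,interpolation=cv2.INTER_CUBIC)
b=cv2.resize(P[1]["pixels"][160:290,140:320],None,fx=2.7,fy=2.7,interpolation=cv2.INTER_CUBIC)
c=np.zeros((400,800,3),np.uint8); c[:400,:300]=a; c[:b.shape[0],305:305+b.shape[1]]=b; cv2.imwrite("pics/c2.png",c)
E
```

```text
handle (array([ 0.479 , -0.0667,  0.3338]), np.float64(0.41490963101387024))
handle (array([ 0.4818, -0.0676,  0.4323]), np.float64(0.25256308913230896))
guide 0.76 (array([ 0.5468, -0.3299,  0.3492]), np.float64(0.727523922920227))
guide 0.6 (array([ 0.545 , -0.3376,  0.3157]), np.float64(0.15595278143882751))
[ 0.5467 -0.3365  0.1984]
```

View pics/c2.png

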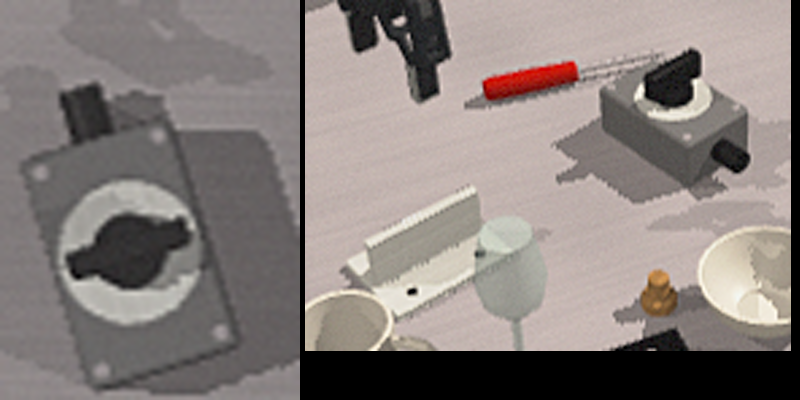

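```bash
python3 - <<'E'
from h import *
np.set_printoptions(precision=4,suppress=True)
p=cams.snapshot("top")
g=cv2.cvtColor(p["pixels"],cv2.COLOR_BGR2GRAY)[195:275,240:300]
m=(g<60).astype(np.uint8); n,l,st,c=cv2.connectedComponentsWithStats(m)
print(st,c)
i=[k for k in range(1,n) if abs(c[k][0]-26)<6 and abs(c[k][1]-50)<6][0]
yx=np.argwhere(l==i); uv=yx[:,::-1]+[240,195]
w=toworld(p,uv,.097)[:,:2]; cc=np.array([.479,-.0668]); r_=np.linalg.norm(w-cc,axis=1)
far=w[(r_>.023)]-cc; a=np.arctan2(far[:,1],far[:,0])%np.pi; print(len(far),np.median(a),np.mean(a), "expect",.326+np.pi/2)
for sgn in(1,-1):
    e=far[far[:,1]*sgn>0]; print(e.mean(0))
def un(pts): return (np.array(pts,float)+.5)/5-.5+[240,195]
for q in([(22,160),(95,388)],[(172,120),(240,345)],[(95,388),(240,345)],[(22,160),(172,120)]):
    w=toworld(p,un(q),.055); d=w[1]-w[0]; print(np.linalg.norm(d),np.arctan2(d[1],d[0])%np.pi)
E
```

```text
[[   0    0   60   80 4499]
 [  12   17   11   12   76]
 [  13   43   25   15  221]
 [  40   71    1    1    1]
 [  34   73    1    1    1]
 [  31   74    1    1    1]
 [  21   77    1    1    1]] [[29.922  39.2525]
 [16.8684 22.25  ]
 [25.2172 49.8507]
 [40.     71.    ]
 [34.     73.    ]
 [31.     74.    ]
 [21.     77.    ]]
36 1.8867120896607146 1.8896730442325331 expect 1.8967963267948966
[-0.0099  0.0252]
[ 0.007  -0.0262]
0.12741743885050166 0.3406112700544317
0.12527883470995005 0.315801373015022
0.08001020107179788 1.8820921646119904
0.08320664747515748 1.857029900165141
```

>>> jog_arm([
  [[0.2, 0, 4.5, 0, 0, 0], [0, 0, 4.5, 0, 0, 0], [0, 0, 4.5, 0, 0, 0], [0, 0, 3.5, 0, 0, 0], [0, 0, 1.2, 0, 0, 0], [0, 0, 0, 0, 0, 0]],
])

```text
time: 11.28
eef_pos: [0.546, -0.3355, 0.0163]
tool_rot: [[-0.291, 0.957, -0.0], [0.957, 0.291, 0.0], [0.0, -0.0, -1.0]]
contact_force: [0.2, -0.5, 1.0]
width: 1.001
grasp_force: 0.0
```

>>> jog_arm([
  [[0, 0, 0, 0, 0, 0], [0, 0, 0, 0, 0, 0], [0, 0, 0, 0, 0, 0], [0, 0, 0, 0, 0, 0], [0, 0, 0, 0, 0, 0], [0, 0, 0, 0, 0, 0], [0, 0, 0, 0, 0, 0]],
], claw=0, newtons=60)

```text
time: 12.15
eef_pos: [0.546, -0.3359, 0.0168]
tool_rot: [[-0.291, 0.957, 0.0], [0.957, 0.291, -0.0], [-0.0, 0.0, -1.0]]
contact_force: [-1.9, 0.8, 5.9]
width: 0.107
grasp_force: 59.7
```

```bash
python3 - <<'E'
from h import *
np.set_printoptions(precision=4,suppress=True)
s=status.sense();R=s["tool_rot"];print(s["eef_pos"],np.arctan2(R[1,1],R[0,1]),s["width"],s["grasp_force"],s["contact_force"])
for n in("top","scene"):
    p=cams.snapshot(n);d=trace("guide_mid",p)
    if d: print("guide",d[0]["conf"],fit([(p,d[0]["pixels"].astype(np.float32))],GUIDE,.546,-.338,[.3]))
E
```

```text
[ 0.546  -0.3359  0.0168] 0.29494197601474714 0.10737749757787426 59.72536325454712 [-1.8706  0.8156  5.9307]
guide 0.87 (array([ 0.5524, -0.328 ,  0.3548]), np.float64(3.52547025680542))
guide 0.84 (array([ 0.5475, -0.3364,  0.3165]), np.float64(0.48978903889656067))
```

```bash
python3 - <<'E'
from h import *
plan([(.546,-.336,.2,.295,5),(.5215,.2442,.2,-.277,14),(.5215,.2442,.09,-.277,4)])
E
```

```text
WP 0.546 -0.336 0.2 0.295
[[0,0,-3.7,0,0,-0.0],[0,0,-3.6,0,0,-0.0],[0,0,-3.7,0,0,-0.0],[0,0,-3.7,0,0,-0.0],[0,0,-3.6,0,0,-0.0]]
WP 0.5215 0.2442 0.2 -0.277
[[4.0,1.0,0,0,0,2.3],[4.1,0.9,0,0,0,2.4],[4.1,0.7,0,0,0,2.3],[4.1,0.6,0,0,0,2.4],[4.1,0.3,0,0,0,2.3],[4.1,0.2,0,0,0,2.3],[4.2,0.1,0,0,0,2.4],[4.1,-0.2,0,0,0,2.3],[4.2,-0.3,0,0,0,2.4],[4.1,-0.5,0,0,0,2.3],[4.1,-0.6,0,0,0,2.3],[4.1,-0.8,0,0,0,2.4],[4.0,-1.0,0,0,0,2.3],[4.0,-1.1,0,0,0,2.4]]
WP 0.5215 0.2442 0.09 -0.277
[[0,0,2.7,0,0,-0.0],[0,0,2.8,0,0,-0.0],[0,0,2.7,0,0,-0.0],[0,0,2.8,0,0,-0.0]]
```

>>> jog_arm([
  [[0, 0, -3.7, 0, 0, 0], [0, 0, -3.6, 0, 0, 0], [0, 0, -3.7, 0, 0, 0], [0, 0, -3.7, 0, 0, 0], [0, 0, -3.6, 0, 0, 0], [4.0, 1.0, 0, 0, 0, 2.3], [4.1, 0.9, 0, 0, 0, 2.4], [4.1, 0.7, 0, 0, 0, 2.3], [4.1, 0.6, 0, 0, 0, 2.4], [4.1, 0.3, 0, 0, 0, 2.3], [4.1, 0.2, 0, 0, 0, 2.3], [4.2, 0.1, 0, 0, 0, 2.4]],
])

```text
time: 13.85
eef_pos: [0.5331, -0.0442, 0.1985]
tool_rot: [[-0.007, 1.0, -0.001], [1.0, 0.007, -0.0], [-0.0, -0.001, -1.0]]
contact_force: [0.6, 0.5, -3.0]
width: 0.112
grasp_force: 59.2
```

>>> jog_arm([
  [[4.1, -0.2, 0, 0, 0, 2.3], [4.2, -0.3, 0, 0, 0, 2.4], [4.1, -0.5, 0, 0, 0, 2.3], [4.1, -0.6, 0, 0, 0, 2.3], [4.1, -0.8, 0, 0, 0, 2.4], [4.0, -1.0, 0, 0, 0, 2.3], [4.0, -1.1, 0, 0, 0, 2.4], [0, 0, 2.7, 0, 0, 0], [0, 0, 2.8, 0, 0, 0], [0, 0, 2.7, 0, 0, 0], [0, 0, 2.7, 0, 0, 0], [0, 0, 0, 0, 0, 0]],
])

```text
time: 15.35
eef_pos: [0.5193, 0.2435, 0.0877]
tool_rot: [[0.274, 0.962, -0.005], [0.962, -0.274, -0.003], [-0.005, -0.004, -1.0]]
contact_force: [-0.4, -0.2, -3.4]
width: 0.109
grasp_force: 59.0
```

```bash
python3 - <<'E'
from h import *
np.set_printoptions(precision=4,suppress=True)
s=status.sense();R=s["tool_rot"];print(s["eef_pos"],np.arctan2(R[1,1],R[0,1]),s["width"],s["grasp_force"],s["contact_force"])
im=[]
for n in("top","scene"):
    p=cams.snapshot(n); im.append(p["pixels"])
a=cv2.resize(im[0][150:295,90:235],None,fx=2.7,fy=2.7,interpolation=cv2.INTER_CUBIC)
b=cv2.resize(im[1][110:240,330:470],None,fx=2.8,fy=2.8,interpolation=cv2.INTER_CUBIC)
c=np.zeros((400,800,3),np.uint8); c[:a.shape[0],:a.shape[1]]=a; c[:b.shape[0],400:400+b.shape[1]]=b; cv2.imwrite("pics/c3.png",c)
E
```

```text
[0.5193 0.2435 0.0877] -0.2771639890609155 0.10940403853622405 59.0336412191391 [-0.3821 -0.1579 -3.4149]
```

View pics/c3.png

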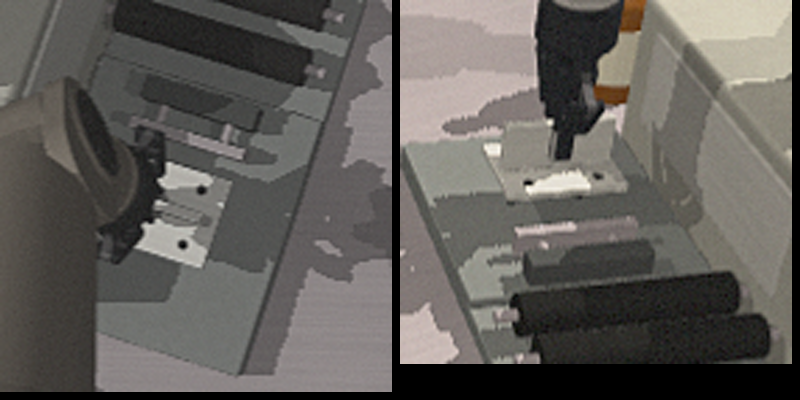

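>>> jog_arm([
  [[0, 0, 2, 0, 0, 0], [0, 0, 1.5, 0, 0, 0], [0, 0, 0.4, 0, 0, 0], [0, 0, 0.2, 0, 0, 0], [0, 0, 0, 0, 0, 0], [0, 0, 0, 0, 0, 0]],
])

```text
time: 16.2
eef_pos: [0.5219, 0.2447, 0.0498]
tool_rot: [[0.274, 0.962, 0.001], [0.962, -0.274, 0.0], [0.001, 0.001, -1.0]]
contact_force: [0.4, 0.3, -4.5]
width: 0.115
grasp_force: 59.1
```

```bash
python3 - <<'E'
from h import *
np.set_printoptions(precision=4,suppress=True)
s=status.sense();R=s["tool_rot"];print(s["eef_pos"],np.arctan2(R[1,1],R[0,1]),s["width"],s["grasp_force"],s["contact_force"],s["ft_torque"])
im=[]
for n in("top","scene"):
    p=cams.snapshot(n); im.append(p["pixels"])
    x,y=s["eef_pos"][:2]
    d=trace("guide_mid",p)
    if d: print("guide",d[0]["conf"],fit([(p,d[0]["pixels"].astype(np.float32))],GUIDE,x,y,[-.28],z=.03))
    d=trace("stop",p)
    if d: print("stop",d[0]["conf"],fit([(p,d[0]["pixels"].astype(np.float32))],PLATE,.585,.226,[-.28]))
b=cv2.resize(im[1][140:220,345:445],None,fx=7,fy=7,interpolation=cv2.INTER_CUBIC)
cv2.imwrite("pics/c4.png",b)
E
```

```text
[0.5219 0.2447 0.0498] -0.2774244766240795 0.11468778198605599 59.088937640190125 [ 0.449   0.2728 -4.4817] [-0.0248 -0.0045  0.0069]
guide 0.81 (array([ 0.5197,  0.2309, -0.3125]), np.float64(0.9717610478401184))
stop 0.48 (array([ 0.5859,  0.2237, -0.2845]), np.float64(0.33379119634628296))
guide 0.82 (array([ 0.5102,  0.2515, -0.2259]), np.float64(0.48043951392173767))
stop 0.85 (array([ 0.5794,  0.2271, -0.2423]), np.float64(0.21585212647914886))
```

View pics/c4.png

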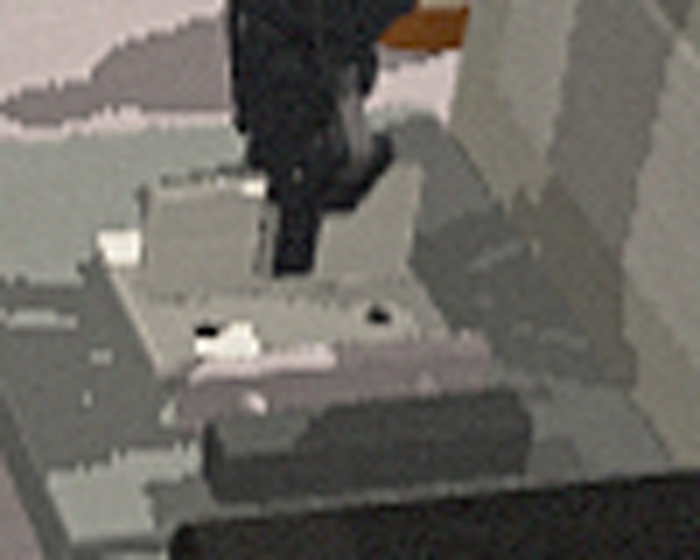

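```bash
python3 - <<'E'
from h import *
np.set_printoptions(precision=4,suppress=True)
p=cams.snapshot("scene")
un=lambda q:(np.array(q,float)+.5)/7-.5+[345,140]
a=-.277; ex=np.array([np.cos(a),np.sin(a)]); ey=np.array([-ex[1],ex[0]])
def sh(n,q,z):
    w=toworld(p,un(q),z)[:,:2]; d=w[1]-w[0]; print(n,"mid x,y",w.mean(0)@ex,w.mean(0)@ey,"len",np.linalg.norm(d),"yaw",np.arctan2(d[1],d[0])-np.pi/2, w@ey)
sh("webtop",[(150,188),(420,165)],.033+.058)
sh("webbot",[(143,280),(408,265)],.033+.008)
sh("plate top back edge",[(187,383),(492,352)],.058)
sh("plate top front edge",[(200,358),(485,332)],.058)
sh("foot front L",[(160,375),(452,330)],.041)
s=status.sense()["eef_pos"][:2];print("tcp",s@ex,s@ey)
# reprojection of models in crop coords
def rp(c,b,z=0):
    w=np.c_[c[0]+b[:,0]*ex[0]+b[:,1]*ey[0],c[1]+b[:,0]*ex[1]+b[:,1]*ey[1],b[:,2]+z]; return ((proj(p,w)-[345,140]+.5)*7-.5).round()
print(rp(s,GUIDE[1],.033)); print(rp(s,GUIDE[0],.033)); print(rp([.584,.2265],PLATE[0]))
E
```

```text
webtop mid x,y 0.43357033538980266 0.3768008268943366 len 0.10934211476589746 yaw -0.28627472293267453 [0.3221 0.4315]
webbot mid x,y 0.4281788437362596 0.381303172799009 len 0.10857470666779928 yaw -0.33848969521842065 [0.3271 0.4355]
plate top back edge mid x,y 0.5157966458624391 0.37537239548278106 len 0.12019058038149043 yaw -0.26976365937573843 [0.3153 0.4355]
plate top front edge mid x,y 0.5020799604907104 0.3812541340207007 len 0.112739746254591 yaw -0.2849422414967868 [0.3249 0.4376]
foot front L mid x,y 0.48253392577539117 0.3760074973381983 len 0.12210113804186892 yaw -0.18926854626443945 [0.3152 0.4368]
tcp 0.4348672908312085 0.3779053118111514
[[136. 288.]
 [150. 183.]
 [400. 263.]
 [420. 159.]
 [144. 302.]
 [157. 197.]
 [409. 277.]
 [429. 173.]]
[[ 95. 250.]
 [ 97. 234.]
 [375. 224.]
 [378. 208.]
 [159. 379.]
 [161. 362.]
 [454. 350.]
 [457. 334.]]
[[173. 411.]
 [180. 357.]
 [471. 382.]
 [482. 328.]
 [182. 430.]
 [189. 376.]
 [482. 400.]
 [494. 346.]]
```

>>> jog_arm([
  [[0, 0, 0.2, 0, 0, 0], [0, 0, 0.1, 0, 0, 0], [0, 0, 0, 0, 0, 0], [0, 0, 0, 0, 0, 0]],
])

```text
time: 17.05
eef_pos: [0.5216, 0.2445, 0.0467]
tool_rot: [[0.274, 0.962, -0.0], [0.962, -0.274, 0.0], [0.0, -0.0, -1.0]]
contact_force: [-3.6, -1.4, 5.9]
width: 0.11
grasp_force: 60.6
```

>>> jog_arm([
  [[0, 0, 0.1, 0, 0, 0], [0, 0, 0, 0, 0, 0], [0, 0, 0, 0, 0, 0]],
])

```text
time: 17.42
eef_pos: [0.5216, 0.2446, 0.0467]
tool_rot: [[0.274, 0.962, -0.0], [0.962, -0.274, 0.001], [0.0, -0.0, -1.0]]
contact_force: [-6.8, -2.4, 15.5]
width: 0.107
grasp_force: 62.1
```

>>> jog_arm([
  [[0, 0, -0.1, 0, 0, 0], [0, 0.3, 0, 0, 0, 0], [0, 0.4, 0, 0, 0, 0], [0, 0.4, 0, 0, 0, 0], [0, 0.4, 0, 0, 0, 0], [0, 0, 0, 0, 0, 0], [0, 0, 0, 0, 0, 0]],
])

```text
time: 18.3
eef_pos: [0.5346, 0.2422, 0.0467]
tool_rot: [[0.272, 0.962, -0.002], [0.962, -0.272, 0.002], [0.001, -0.003, -1.0]]
contact_force: [-7.8, 2.6, 8.6]
width: 0.11
grasp_force: 61.2
```

>>> jog_arm([
  [[0, 0.3, 0, 0, 0, 0], [0, 0.2, 0, 0, 0, 0], [0, 0, 0, 0, 0, 0], [0, 0, 0, 0, 0, 0]],
])

```text
time: 18.8
eef_pos: [0.5393, 0.2411, 0.0468]
tool_rot: [[0.272, 0.962, -0.002], [0.962, -0.272, 0.002], [0.001, -0.003, -1.0]]
contact_force: [-8.4, 2.9, 10.5]
width: 0.114
grasp_force: 61.2
```

>>> jog_arm([
  [[0, 0, -0.1, 0, 0, 0], [0, 0.2, 0, 0, 0, 0], [0, 0, 0, 0, 0, 0], [0, 0, 0, 0, 0, 0]],
])

```text
time: 19.3
eef_pos: [0.5426, 0.2384, 0.0469]
tool_rot: [[0.274, 0.962, -0.001], [0.962, -0.274, -0.0], [-0.0, -0.0, -1.0]]
contact_force: [-0.4, 0.8, -3.8]
width: 0.105
grasp_force: 59.1
```

>>> jog_arm([
  [[0, 0.2, 0, 0, 0, 0], [0, 0, 0, 0, 0, 0], [0, 0, 0, 0, 0, 0]],
])

```text
time: 19.68
eef_pos: [0.5441, 0.2379, 0.047]
tool_rot: [[0.274, 0.962, -0.001], [0.962, -0.274, -0.0], [-0.001, -0.001, -1.0]]
contact_force: [-2.1, 0.1, -4.6]
width: 0.11
grasp_force: 59.1
```

```bash
cat > look.py <<'E'
from h import *
import sys
np.set_printoptions(precision=4,suppress=True)
a=-.277; ex=np.array([np.cos(a),np.sin(a)]); ey=np.array([-ex[1],ex[0]])
s=status.sense();R=s["tool_rot"];e=s["eef_pos"];f=s["contact_force"]
print(s["time"],e,"xy_bed",e[:2]@ex,e[:2]@ey,"yaw",np.arctan2(R[1,1],R[0,1]),"Fx,Fy,Fz",f[:2]@ex,f[:2]@ey,f[2],s["ft_torque"])
im=[cams.snapshot(n)["pixels"] for n in("scene","top")]
b=cv2.resize(im[0][150:215,350:440],None,fx=8,fy=8,interpolation=cv2.INTER_CUBIC)
cv2.imwrite("pics/%s.png"%sys.argv[1],b)
E
python3 look.py c5
```

```text
19.675 [0.5441 0.2379 0.047 ] xy_bed 0.4583255419257645 0.3776307871975317 yaw -0.27711277716607396 Fx,Fy,Fz -2.042703025687412 -0.42965232257763 -4.60508696300624 [0.1479 0.6497 0.1472]
```

View pics/c5.png

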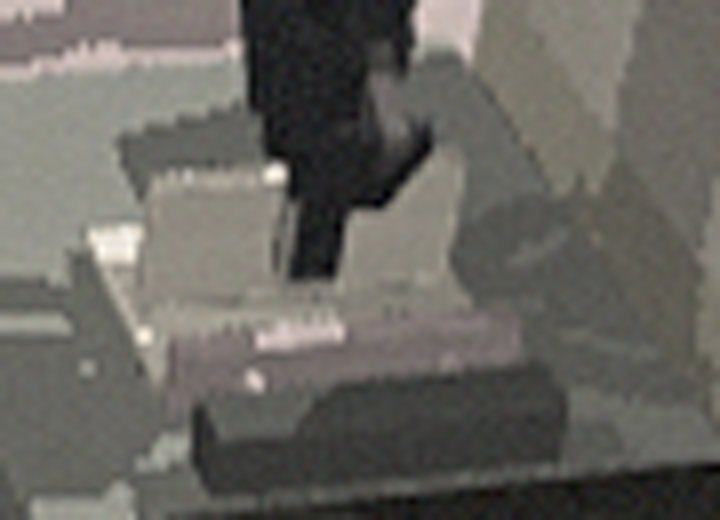

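```bash
cat > ov.py <<'E'
from h import *
import sys
np.set_printoptions(precision=4,suppress=True)
a=-.277; ex=np.array([np.cos(a),np.sin(a)]); ey=np.array([-ex[1],ex[0]])
s=status.sense();e=s["eef_pos"];R=s["tool_rot"];f=s["contact_force"]
print(s["time"],e,"xy_bed",e[:2]@ex,e[:2]@ey,"yaw",np.arctan2(R[1,1],R[0,1]),"F",f[:2]@ex,f[:2]@ey,f[2],s["ft_torque"])
S=7
def panel(n,u0,v0,w,h):
    p=cams.snapshot(n); b=cv2.resize(p["pixels"][v0:v0+h,u0:u0+w],None,fx=S,fy=S,interpolation=cv2.INTER_CUBIC)
    b=cv2.convertScaleAbs(b,alpha=1.4)
    c=e[:2]; f0=c+.045*ex
    def line(A,B,col):
        t=np.linspace(0,1,25)[:,None]; X=np.array(A)*(1-t)+np.array(B)*t
        X=np.c_[f0+X[:,:1]*ex+X[:,1:2]*ey,X[:,2]]
        for q in ((proj(p,X)-[u0,v0]+.5)*S-.5).round().astype(int): cv2.circle(b,tuple(map(int,q)),0,col,-1); cv2.circle(b,tuple(map(int,q)),1,col,-1)
    z=e[2]-.0168+.008
    for y in(-.06,.06):
        line((-.09,y,z),(0,y,z),(0,255,0)); line((0,y,.058),(.012,y,.058),(0,0,255)); line((.012,y,.058),(.012,y,.032),(0,0,255))
    line((.012,-.06,.058),(.012,.06,.058),(0,0,255)); line((0,-.06,.058),(0,.06,.058),(0,255,255))
    line((-.045,-.055,z+.05),(-.045,.055,z+.05),(255,255,0))
    line((-.09,-.06,z),(-.09,.06,z),(0,255,0))
    return b
A=panel("top",150,180,45,65);B=panel("scene",353,155,68,65)
cv2.imwrite("pics/%s.png"%sys.argv[1],np.hstack([A,B]))
E
python3 ov.py c6
```

```text
19.775 [0.5442 0.2379 0.047 ] xy_bed 0.45840178473810905 0.3776380223792815 yaw -0.27717088775515364 F -3.0850183119043764 -0.7590468645942846 -4.608745808780851 [0.2266 0.7072 0.1258]
```

View pics/c6.png

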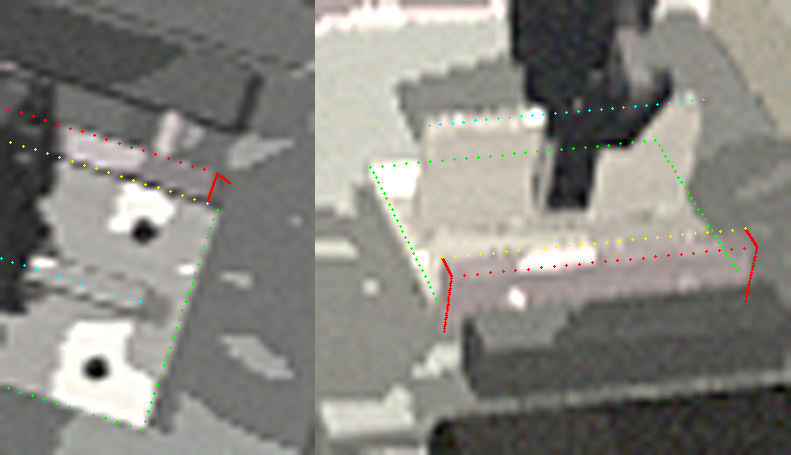

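>>> jog_arm([
  [[0, 0.3, 0, 0, 0, 0], [0, 0.2, 0, 0, 0, 0], [0, 0, 0, 0, 0, 0], [0, 0, 0, 0, 0, 0], [0, 0, 0, 0, 0, 0]],
])

```text
time: 20.5
eef_pos: [0.548, 0.2368, 0.0471]
tool_rot: [[0.273, 0.962, -0.003], [0.962, -0.273, -0.0], [-0.001, -0.003, -1.0]]
contact_force: [-6.9, 1.4, -1.1]
width: 0.11
grasp_force: 59.8
```

```bash
python3 look.py t1
```

```text
20.5 [0.548  0.2368 0.0471] xy_bed 0.46237694342803914 0.3776429637539047 yaw -0.2767892277520626 Fx,Fy,Fz -7.067644846613766 -0.5088576848401788 -1.1147430395170994 [0.2456 1.6509 0.0809]
```

>>> jog_arm([
  [[0, 0.2, 0.05, 0, 0, 0], [0, 0, 0, 0, 0, 0], [0, 0, 0, 0, 0, 0], [0, 0, 0, 0, 0, 0], [0, 0, 0, 0, 0, 0], [0, 0, 0, 0, 0, 0]],
])

```text
time: 21.35
eef_pos: [0.5488, 0.2366, 0.047]
tool_rot: [[0.273, 0.962, -0.005], [0.962, -0.273, -0.0], [-0.001, -0.005, -1.0]]
contact_force: [-12.5, 1.1, 4.8]
width: 0.107
grasp_force: 60.6
```

```bash
python3 look.py t2
```

```text
21.35 [0.5488 0.2366 0.047 ] xy_bed 0.4632137830777465 0.3776225606181586 yaw -0.2764776041187882 Fx,Fy,Fz -12.270841226197465 -2.39258925294309 4.822321954210807 [0.2648 2.4018 0.1242]
```

>>> jog_arm([
  [[0, 0.1, 0, 0, 0, 0], [0, 0, 0, 0, 0, 0], [0, 0, 0, 0, 0, 0], [0, 0, 0, 0, 0, 0], [0, 0, 0, 0, 0, 0], [0, 0, 0, 0, 0, 0]],
])

```text
time: 22.2
eef_pos: [0.5493, 0.2364, 0.047]
tool_rot: [[0.273, 0.962, -0.006], [0.962, -0.273, -0.0], [-0.002, -0.006, -1.0]]
contact_force: [-13.8, 2.0, 6.8]
width: 0.108
grasp_force: 60.8
```

```bash
python3 ov.py c7
```

```text
22.2 [0.5493 0.2364 0.047 ] xy_bed 0.46373292312574943 0.37763193395615313 yaw -0.2762364045639038 F -13.789210264972109 -1.849153070315633 6.806950255576798 [0.2867 2.6634 0.1434]
```

View pics/c7.png

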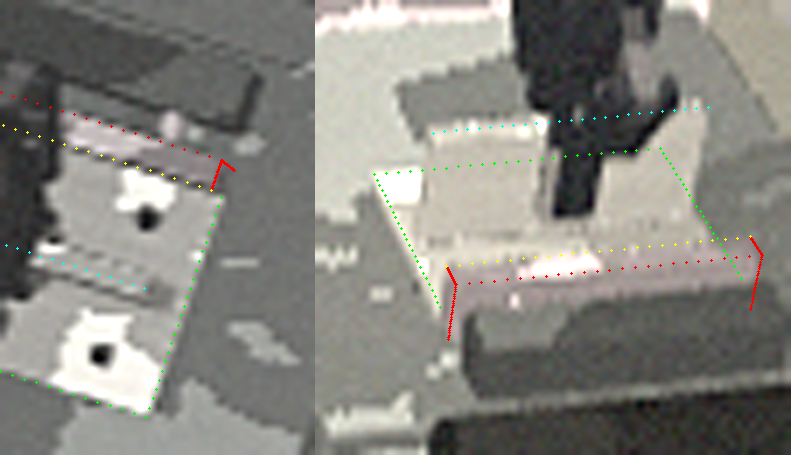

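>>> jog_arm([
  [[0, 0, -0.02, -0.4, 0, 0], [0, 0, 0, 0, 0, 0], [0, 0, 0, 0, 0, 0], [0, 0, 0, 0, 0, 0], [0, 0, 0, 0, 0, 0], [0, 0, 0, 0, 0, 0]],
])

```text
time: 23.05
eef_pos: [0.5494, 0.2364, 0.0468]
tool_rot: [[0.273, 0.962, 0.001], [0.962, -0.273, -0.002], [-0.002, 0.002, -1.0]]
contact_force: [-11.1, 1.6, 3.3]
width: 0.107
grasp_force: 60.4
```

```bash
python3 look.py t3; python3 -c "
from h import *
print(status.sense()['tool_rot'].round(4))"
```

```text
23.05 [0.5494 0.2364 0.0468] xy_bed 0.46379928994109615 0.3776436166492117 yaw -0.2762609134180646 Fx,Fy,Fz -11.111816670879172 -1.4770765176368728 3.3212353257889435 [0.4429 2.4448 0.1314]
[[ 0.2727  0.9621  0.001 ]
 [ 0.9621 -0.2727 -0.002 ]
 [-0.0016  0.0015 -1.    ]]
```

```bash
python3 -c "
from h import *
print(finish_job())"
```

```text
the job is handed in; nothing more can be done
None
```

I turned the isolator against its off stop, then set the guide on the bed and pushed it square to the stop plate. By my estimate the plate is about 7.3 mm along its travel, with about 11 N at the hand including friction. The arm was still holding that push when I handed the job in at 23 s. I saw no sign that anything else was disturbed, though I didn't re-measure the other items.

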